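Top lid from the spring-loaded lid holder onto the shortest candle jar

TASK

Lift just the top lid out of the spring-loaded lid holder, so that the next lid rises into its place, and put it as the lid on the shortest of the three open candle jars that stand in a row on the bare table beside the holder. Lay it flat and centred on the jar, the same way up as it was; set it down rather than drop it. Leave the other lids in the holder and the jar where it stands.

Things in the scene. Friction and masses are not known exactly. Their poses are not given: they have to be found in the camera images.
- top_lid_centre (a point): Centre (half-way up) of the top lid in the holder: a plain round pressed metal lid, 62 mm across and 12 mm thick, 45 g, lying flat, z up. At the start it lies on two identical lids in the holder, its underside about 2 mm below the holder's rim, so that its upper 10 mm stand free all round above the rim and can be gripped across the diameter in any direction, with the fingertips kept above the rim.
- holder_rim (a point): Centre of the holder's rim, at the height of the rim's upper edge, 76 mm above the table; z up. The holder is fixed to the table: a round wooden foot (110 mm across, 12 mm high) with an open round cage of six upright steel wires that ends in a steel rim ring (75 mm outside, 67 mm inside diameter). Three metal lids lie in it, one on another, on a sprung plate; nothing holds the lids from above.
- carriage (a joint): Height of the sprung plate under the lids, m, positive up: 0 with three lids on it, about 0.012 with two. Each lid taken off lets the soft spring (37 N/m) lift the stack by one lid's thickness (12 mm), so that the next lid comes up to the same place; a push from above moves it down by at most 14 mm.
- short_jar_top (a point): Centre of the top of the shortest jar, 50 mm above its underside, z up: a small open clear glass jar with pale wax, 58 mm across and 50 mm high, standing loose and upright on the bare table. It is one of three open jars in a row to the right of the holder, in any order, their centres at least 120 mm apart; the others are a 66 mm wide, 70 mm high clear glass candle and a 64 mm wide, 85 mm high brown glass candle. The lid lies flat on its rim and overhangs it by 2 mm all round.
Things that resemble listed ones, but are neither listed nor needed, are in the scene too. Leave any red look-alike of the part that bears top_lid_centre alone.

How it is judged:
By the outcome, as a careful person would: the job done as asked, in the order asked, and still so for the second after the job is handed in, with the robot touching nothing.
It also fails if it takes over 35 s, if anything falls off the work surface, if the arm or the gripper's body presses on something with over 40 N, if the wrist force passes 120 N, or if a joint passes its speed limit or range.

ROBOT

A 7-joint arm with a two-finger parallel gripper is mounted at the origin on a cart in front of the work surface, level with it; the furniture and walls round the work are solid. World frame = base frame: x ahead of the robot, y to its left, z up, the work surface at z = 0. Lengths are in m, angles in rad, forces in N, time in s.
With the tool pointing down it reaches from about 0.4 to 0.9 m from the base axis. Payload 5.6 kg.
Tool frame: the origin (TCP) lies at the very end of the fingers, on their centre line; the grasp point (between the pads) lies 19 mm behind it; z points along the fingers, y is the line along which they close (so a half turn about z gives the same grasp; the last joint's range is limited). The gripper opens to 92 mm and grips with 3 to 60 N. Pads are 20 mm wide; open, the fingers measure 128 mm over their backs; the gripper's body (75 mm by 189 mm) begins 69 mm behind the grasp point.
Start: joints at [-1.143, 0.468, -0.012, 1.603, 0.006, 1.071, -0.056], TCP at [0.295, 0.579, 0.215] pointing down, gripper open.
Joint ranges: [-2.53, 2.53], [-0.31, 2.02], [-1.57, 1.55], [0.28, 2.44], [-1.29, 4.43], [0.15, 1.84], [-2.92, 2.92]. Speed limits (rad/s): [2.57, 2.57, 3.14, 3.14, 3.14, 3.14, 3.14].

INTERFACE

Orientations are given as a rotation vector (axis times angle).
In Python, from bench import r gives the robot as it stands. The module is installed in compiled form; this text tells all that it offers.
- The arm moves only by the tool arm_command, never from a script. Its argument "commands" is a list of rows, each an object of numbers: "tx", "ty", "tz": the shift along the tool's x, y, z in m; "roll": the turn about the tool's z in degrees. A call has 1 to 12 rows; each row is the pose to reach, as a shift and turn from the pose commanded when the call began, along the tool's axes at that moment; what a row does not reach only later rows make up. A row lasts 1/12 s, in which the tool goes at most 41.7 mm and 7.16 degrees, less where a joint would pass 70% of its speed; a pose out of reach is approached as far as the arm can. A call with a gripper value outside its range is refused whole. "gripper" is the finger opening in m, from 0 to 0.0919, set as the call begins (left out, the last holds). The fingers move at their own pace and stop on an object; "newtons" is the grip in N (left out, the last holds). Time passes only in rows, so rows that repeat a pose let the fingers close. It gives the time, the measured TCP pose, the force, the opening and the grip force at its end, in the units of the state.
- r.state(): the state, without advancing time (a new reading comes with each control period).
- r.capture(name): name is "scene" or "top" or "wrist"; returns a dict with "image" (400x640x3 uint8, red, green, blue), "depth" (400x640 float32, m along the optical axis (not along the pixel's ray), 0 where there is no reading), "K" (3x3 intrinsics, pixels), "R" (3x3) and "t" (3): a world point X has camera coordinates R X + t. Camera axes: x right, y down, z forward; pixel columns grow to the right and rows downward; lengths in m; the calibration is good to about 2 mm. A picture is of the moment at which its call begins.
- r.sign_off(): hands the job in; it is judged then, once.
The state is a dict: "t": time; "qpos": joint angles; "qd": joint speeds; "joint_efforts": joint torques, N m; "tool_pos": TCP position; "tool_rot": TCP orientation; "ft_force": force on the tool from outside, world axes, zero at the start; "moment": the same for the moment, N m; "grip_width": finger opening in m; "grasp_force": force on a finger pad.
Only numpy, scipy, OpenCV 4.12 (cv2) and the standard library are available. Lean on these libraries where they do the work, as an engineer would, in place of code of your own. Each camera call takes 0.05 s, during which the arm holds its last target. There are 200 camera calls.

## Working session

There is one attempt and no reset: what is moved stays moved. The work goes in short steps, Python scripts to look and compute and a tool call to move; the robot and the scene stay as the last step left them, time stands still between calls to the robot, and variables do not carry over. Pictures are saved under pics/ and viewed, at most 10 in all, crops included, and the job is handed in when it is done.

Besides the shell and the picture viewer there is one more tool, called after "Request:" by a JSON object that holds its "method" and its "body", one argument or row to a line. arm_command: Moves the arm, as the interface text tells. Its arguments: {"type":"object","properties":{"commands":{"type":"array","items":{"type":"object","properties":{"tx":{"type":"number"},"ty":{"type":"number"},"tz":{"type":"number"},"roll":{"type":"number"}}}},"gripper":{"type":"number"},"newtons":{"type":"number"}},"required":["commands"]}

```bash
mkdir -p pics; cat > h.py <<'E'
import numpy as np, cv2
from bench import r
def cap(n,f=None):
    c=r.capture(n)
    if f: cv2.imwrite('pics/'+f,c['image'][:,:,::-1])
    return c
def world(c):
    K=c['K'];d=c['depth'];v,u=np.mgrid[:400,:640]
    P=np.stack([(u-K[0,2])/K[0,0]*d,(v-K[1,2])/K[1,1]*d,d],-1)
    return (P-c['t'])@c['R']
E
python3 - <<'E'
from h import *
a=cap('scene','s1.png');b=cap('top','t1.png')
np.savez('top1.npz',**b);np.savez('scene1.npz',**a)
s=r.state();print(s['tool_pos'],s['tool_rot'],s['t'],s['grip_width'])
print(cv2.Rodrigues(np.array(s['tool_rot']))[0].round(3))
E
```

```text
[0.29468137 0.57877093 0.21372076] [-7.32792326e-01 -3.05467567e+00  2.54806753e-03] 0.1 0.09219267052680521
[[-0.891  0.454 -0.001]
 [ 0.454  0.891 -0.002]
 [-0.    -0.002 -1.   ]]
```

View pics/s1.png

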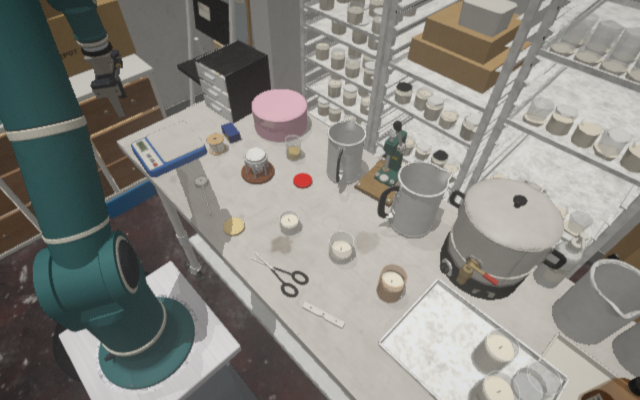

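View pics/t1.png

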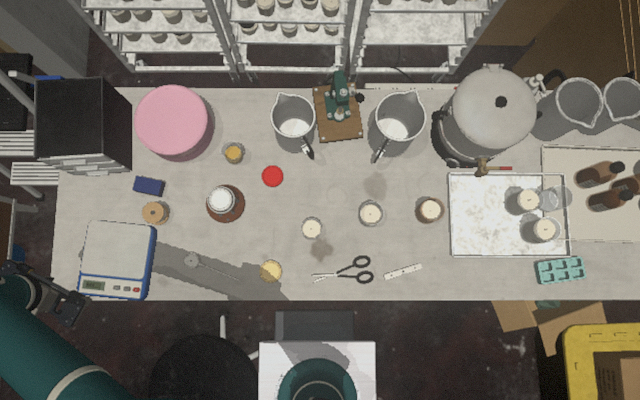

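The scene view shows the holder at (256,163) and the three jars at (290,222), (341,247) and (392,281). In the top view the holder is at (222,200) and the jars are at (312,229), (370,213) and (430,210). A red decoy lid lies at (272,176).

```bash
python3 - <<'E'
from h import *
for f,pts in (('top1.npz',dict(h=(222,200),a=(312,229),b=(370,213),c=(430,210))),('scene1.npz',dict(h=(256,160),a=(290,222),b=(341,247),c=(392,281)))):
    c=np.load(f);W=world(c);print(f,c['K'][0,0])
    for n,(u,v) in pts.items():
        w=W[v-32:v+33,u-32:u+33].reshape(-1,3);p=W[v,u]
        w=w[np.linalg.norm(w[:,:2]-p[:2],axis=1)<.055]
        z=w[:,2];z=z[(z<.15)];hi=np.percentile(z,98)
        t=w[(w[:,2]>hi-.006)&(w[:,2]<.15)]
        e,rr=cv2.minEnclosingCircle(t[:,:2].astype(np.float32))
        print(n,p.round(3),'hi',hi.round(3),'mean',t.mean(0).round(3),'circ',np.round(e,3),round(rr,3),len(t))
c=np.load('top1.npz')['image'];cv2.imwrite('pics/t1c.png',cv2.resize(c[165:265,180:460],None,fx=2.8,fy=2.8,interpolation=cv2.INTER_CUBIC)[:,:,::-1])
E
```

```text
top1.npz 473.07173602393294
h [0.53  0.254 0.083] hi 0.088 mean [0.532 0.26  0.085] circ [0.533 0.261] 0.031 339
a [0.456 0.013 0.035] hi 0.05 mean [0.459 0.017 0.049] circ [0.458 0.017] 0.029 69
b [ 0.502 -0.149  0.027] hi 0.07 mean [ 0.498 -0.148  0.069] circ [ 0.498 -0.148] 0.033 79
c [ 0.506 -0.308  0.068] hi 0.087 mean [ 0.508 -0.311  0.085] circ [ 0.507 -0.31 ] 0.033 83
scene1.npz 376.5011245701465
h [0.516 0.235 0.084] hi 0.086 mean [0.529 0.257 0.084] circ [0.529 0.259] 0.032 212
a [0.459 0.014 0.03 ] hi 0.05 mean [0.454 0.016 0.048] circ [0.457 0.015] 0.031 87
b [ 0.499 -0.148  0.037] hi 0.07 mean [ 0.495 -0.149  0.068] circ [ 0.496 -0.149] 0.034 110
c [ 0.511 -0.309  0.049] hi 0.085 mean [ 0.504 -0.313  0.083] circ [ 0.506 -0.311] 0.033 139
```

View pics/t1c.png

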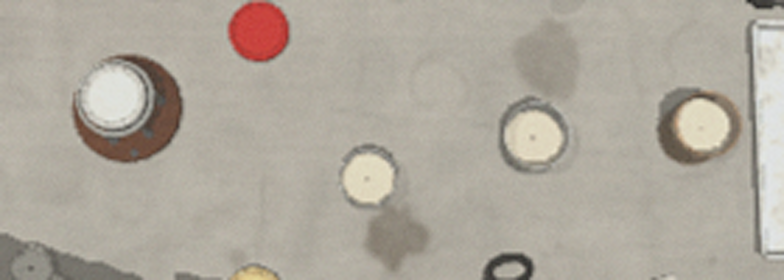

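The heights and radii match the listed sizes: lid top at 0.086, jars at 50, 70 and 85 mm. The shortest jar is the left one, at (0.458, 0.016), and the lid is at (0.532, 0.260). I'll move above the holder now.

Request:
{"method": "arm_command", "body": {
  "commands": [
    {"tx":-0.015,"ty":-0.007},
    {"tx":-0.045,"ty":-0.022},
    {"tx":-0.08,"ty":-0.04},
    {"tx":-0.115,"ty":-0.057},
    {"tx":-0.15,"ty":-0.074},
    {"tx":-0.185,"ty":-0.092},
    {"tx":-0.22,"ty":-0.109},
    {"tx":-0.255,"ty":-0.127},
    {"tx":-0.29,"ty":-0.144},
    {"tx":-0.325,"ty":-0.162},
    {"tx":-0.347,"ty":-0.173},
    {"tx":-0.356,"ty":-0.177}
  ],
  "gripper": 0.0919,
  "newtons": 15
}}

```text
$.commands[0]: bad value
```

Request:
{"method": "arm_command", "body": {
  "commands": [
    {"tz":0.01},
    {"tz":0.03},
    {"tz":0.05},
    {"tz":0.05},
    {"tz":0.05}
  ]
}}

```text
$.commands[0]: bad value
```

```bash
cat >> h.py <<'E'
def circ(c,p,zlo,zhi,rad=.05):
    w=world(c)[c['depth']>0];m=(np.linalg.norm(w[:,:2]-p,axis=1)<rad)&(w[:,2]>zlo)&(w[:,2]<zhi)
    t=w[m];e,rr=cv2.minEnclosingCircle(t[:,:2].astype(np.float32))
    print('circ',np.round(e,4),round(rr,4),'mean',t.mean(0).round(4),'zpct',np.percentile(t[:,2],[5,50,95]).round(4),len(t))
def st():
    s=r.state();R=cv2.Rodrigues(np.array(s['tool_rot']))[0]
    print('t',round(s['t'],2),'tcp',np.round(s['tool_pos'],4),'f',np.round(s['ft_force'],2),'w',s['grip_width'],'g',s['grasp_force']);return np.array(s['tool_pos']),R
E
python3 - <<'E'
from h import *
p,R=st();c=cap('wrist','w1.png')
circ(c,(.532,.26),.08,.095)
for q in ((.532,.26,.0785),(.458,.016,.0545)): print(R.T@(np.array(q)-p))
print(R.round(3))
E
```

```text
t 0.1 tcp [0.2947 0.5788 0.2137] f [-0.29 -0.27  0.67] w 0.09219267052680521 g 0.0h.py:14: RuntimeWarning: Mean of empty slice.
  print('circ',np.round(e,4),round(rr,4),'mean',t.mean(0).round(4),'zpct',np.percentile(t[:,2],[5,50,95]).round(4),len(t))
  ret = um.true_divide(
Traceback (most recent call last):
  File "h.py", line 14, in circ
    print('circ',np.round(e,4),round(rr,4),'mean',t.mean(0).round(4),'zpct',np.percentile(t[:,2],[5,50,95]).round(4),len(t))
                                                                            ~~~~~~~~~~~~~^^^^^^^^^^^^^^^^^^
IndexError: index -1 is out of bounds for axis 0 with size 0
```

View pics/w1.png

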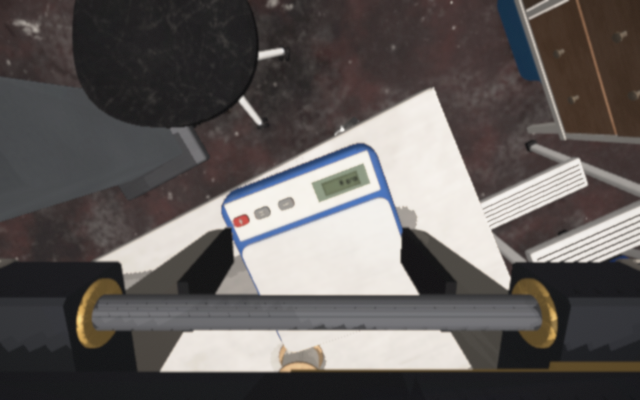

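The wrist view shows only the kitchen scale at about (310,230). The arm hasn't moved because rows need all four fields, so I'll resend with them filled in.

Request:
{"method": "arm_command", "body": {
  "commands": [
    {"tx":-0.015,"ty":-0.007,"tz":0,"roll":0},
    {"tx":-0.045,"ty":-0.022,"tz":0,"roll":0},
    {"tx":-0.08,"ty":-0.04,"tz":0,"roll":0},
    {"tx":-0.115,"ty":-0.057,"tz":0,"roll":0},
    {"tx":-0.15,"ty":-0.074,"tz":0,"roll":0},
    {"tx":-0.185,"ty":-0.092,"tz":0,"roll":0},
    {"tx":-0.22,"ty":-0.109,"tz":0,"roll":0},
    {"tx":-0.255,"ty":-0.127,"tz":0,"roll":0},
    {"tx":-0.29,"ty":-0.144,"tz":0,"roll":0},
    {"tx":-0.325,"ty":-0.162,"tz":0,"roll":0},
    {"tx":-0.347,"ty":-0.173,"tz":0,"roll":0},
    {"tx":-0.356,"ty":-0.177,"tz":0,"roll":0}
  ],
  "gripper": 0.0919,
  "newtons": 15
}}

```text
t: 1.15
tool_pos: [0.5347, 0.2536, 0.2147]
tool_rot: [0.744, 3.05, -0.003]
ft_force: [1.0, -0.5, -0.8]
grip_width: 0.0919
grasp_force: 0.0
```

Request:
{"method": "arm_command", "body": {
  "commands": [
    {"tx":0,"ty":0,"tz":0.01,"roll":0},
    {"tx":0,"ty":0,"tz":0.03,"roll":0},
    {"tx":0,"ty":0,"tz":0.05,"roll":0},
    {"tx":0,"ty":0,"tz":0.05,"roll":0},
    {"tx":0,"ty":0,"tz":0.05,"roll":0}
  ]
}}

```text
t: 1.57
tool_pos: [0.5298, 0.2613, 0.1633]
tool_rot: [-0.728, -3.053, 0.002]
ft_force: [1.0, 0.5, -0.3]
grip_width: 0.0924
grasp_force: 0.0
```

```bash
python3 - <<'E'
from h import *
p,R=st();c=cap('wrist','w2.png')
circ(c,(.532,.26),.08,.095)
for q in ((.532,.26,.0785),(.458,.016,.0545)): print(R.T@(np.array(q)-p))
print(R.round(3))
E
```

```text
t 1.57 tcp [0.5298 0.2613 0.1633] f [ 1.03  0.5  -0.27] w 0.09242172122531284 g 0.0
circ [0.5309 0.2614] 0.0311 mean [0.53   0.2619 0.0854] zpct [0.0842 0.0854 0.0868] 4730
[-2.75214968e-03  1.59778815e-05  8.47688671e-02]
[-0.0468797  -0.25106848  0.1092097 ]
[[-0.892  0.451 -0.003]
 [ 0.451  0.892 -0.001]
 [ 0.002 -0.002 -1.   ]]
```

View pics/w2.png

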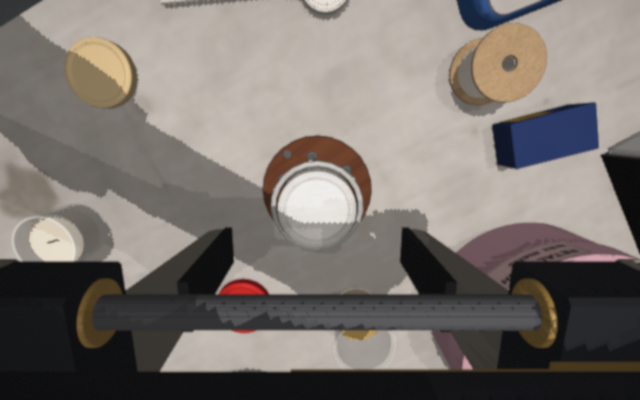

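The wrist view shows the lid at (317,205), midway between the fingers. It measures (0.531, 0.261) with its top at 0.0854 and radius 31 mm, as expected. Descending in two steps.

Request:
{"method": "arm_command", "body": {
  "commands": [
    {"tx":-0.001,"ty":0,"tz":0.012,"roll":0},
    {"tx":-0.001,"ty":0,"tz":0.032,"roll":0},
    {"tx":-0.001,"ty":0,"tz":0.052,"roll":0},
    {"tx":-0.001,"ty":0,"tz":0.066,"roll":0},
    {"tx":-0.001,"ty":0,"tz":0.075,"roll":0},
    {"tx":-0.001,"ty":0,"tz":0.08,"roll":0},
    {"tx":-0.001,"ty":0,"tz":0.08,"roll":0},
    {"tx":-0.001,"ty":0,"tz":0.08,"roll":0},
    {"tx":-0.001,"ty":0,"tz":0.08,"roll":0}
  ]
}}

```text
t: 2.37
tool_pos: [0.5334, 0.26, 0.0856]
tool_rot: [0.732, 3.054, 0.002]
ft_force: [0.0, -0.3, 0.2]
grip_width: 0.0921
grasp_force: 0.0
```

Request:
{"method": "arm_command", "body": {
  "commands": [
    {"tx":0,"ty":0,"tz":0,"roll":0}
  ]
}}

```text
t: 2.45
tool_pos: [0.5334, 0.2599, 0.0856]
tool_rot: [0.733, 3.054, 0.002]
ft_force: [-0.3, -0.4, -1.3]
grip_width: 0.092
grasp_force: 0.0
```

Request:
{"method": "arm_command", "body": {
  "commands": [
    {"tx":0,"ty":0,"tz":0,"roll":0}
  ]
}}

```text
t: 2.53
tool_pos: [0.5332, 0.2598, 0.0854]
tool_rot: [0.733, 3.054, 0.002]
ft_force: [1.1, 0.8, 0.2]
grip_width: 0.0915
grasp_force: 0.0
```

Request:
{"method": "arm_command", "body": {
  "commands": [
    {"tx":0,"ty":0,"tz":0,"roll":0}
  ]
}}

```text
t: 2.62
tool_pos: [0.5331, 0.2597, 0.0852]
tool_rot: [0.733, 3.054, 0.001]
ft_force: [0.1, 0.7, -0.2]
grip_width: 0.0921
grasp_force: 0.0
```

Request:
{"method": "arm_command", "body": {
  "commands": [
    {"tx":0,"ty":0,"tz":0,"roll":0}
  ]
}}

```text
t: 2.7
tool_pos: [0.5329, 0.2596, 0.0849]
tool_rot: [0.733, 3.054, 0.001]
ft_force: [0.2, -0.9, -0.2]
grip_width: 0.0923
grasp_force: 0.0
```

Request:
{"method": "arm_command", "body": {
  "commands": [
    {"tx":0.001,"ty":0,"tz":0.003,"roll":0},
    {"tx":0.001,"ty":0,"tz":0.006,"roll":0},
    {"tx":0.001,"ty":0,"tz":0.006,"roll":0},
    {"tx":0.001,"ty":0,"tz":0.006,"roll":0},
    {"tx":0.001,"ty":0,"tz":0.006,"roll":0},
    {"tx":0.001,"ty":0,"tz":0.006,"roll":0},
    {"tx":0.001,"ty":0,"tz":0.006,"roll":0},
    {"tx":0.001,"ty":0,"tz":0.006,"roll":0}
  ]
}}

```text
t: 3.37
tool_pos: [0.5319, 0.26, 0.0787]
tool_rot: [0.733, 3.055, 0.0]
ft_force: [0.1, -0.1, 0.0]
grip_width: 0.0918
grasp_force: 0.0
```

Fingertip height is 0.0787, between the rim (0.076) and the lid top (0.086), with no contact yet. Closing.

Request:
{"method": "arm_command", "body": {
  "commands": [
    {"tx":0,"ty":0,"tz":0,"roll":0},
    {"tx":0,"ty":0,"tz":0,"roll":0},
    {"tx":0,"ty":0,"tz":0,"roll":0},
    {"tx":0,"ty":0,"tz":0,"roll":0},
    {"tx":0,"ty":0,"tz":0,"roll":0},
    {"tx":0,"ty":0,"tz":0,"roll":0},
    {"tx":0,"ty":0,"tz":0,"roll":0},
    {"tx":0,"ty":0,"tz":0,"roll":0}
  ],
  "gripper": 0.05,
  "newtons": 15
}}

```text
t: 4.03
tool_pos: [0.5319, 0.2601, 0.0786]
tool_rot: [0.733, 3.055, 0.0]
ft_force: [0.2, 0.0, 0.7]
grip_width: 0.06
grasp_force: 14.9
```

The grip force is 14.9 N at about 60 mm opening, so the lid is held. Lifting straight up.

Request:
{"method": "arm_command", "body": {
  "commands": [
    {"tx":0,"ty":0,"tz":-0.002,"roll":0},
    {"tx":0,"ty":0,"tz":-0.006,"roll":0},
    {"tx":0,"ty":0,"tz":-0.012,"roll":0},
    {"tx":0,"ty":0,"tz":-0.02,"roll":0},
    {"tx":0,"ty":0,"tz":-0.03,"roll":0},
    {"tx":0,"ty":0,"tz":-0.04,"roll":0},
    {"tx":0,"ty":0,"tz":-0.05,"roll":0},
    {"tx":0,"ty":0,"tz":-0.06,"roll":0},
    {"tx":0,"ty":0,"tz":-0.065,"roll":0},
    {"tx":0,"ty":0,"tz":-0.067,"roll":0},
    {"tx":0,"ty":0,"tz":-0.067,"roll":0}
  ]
}}

```text
t: 4.95
tool_pos: [0.5321, 0.2602, 0.1463]
tool_rot: [0.733, 3.054, 0.001]
ft_force: [0.5, -0.6, -0.7]
grip_width: 0.0598
grasp_force: 14.9
```

```bash
python3 - <<'E'
from h import *
p,R=st();c=cap('wrist');np.savez('w3.npz',**c)
cv2.imwrite('pics/w3.png',c['image'][100:340,150:490,::-1])
d=p[:2]
circ(c,d,p[2]-.012,p[2]+.014,.04)
w=world(c);m=(np.linalg.norm(w[...,:2]-d,axis=-1)<.022)&(abs(w[...,2]-p[2])<.03);t=w[m]
A=np.c_[t[:,:2]-d,np.ones(len(t))];print('plane',np.linalg.lstsq(A,t[:,2],rcond=None)[0].round(4),len(t))
q=np.array((.458,.016,p[2]));print('to jar',R.T@(q-p))
a=cap('scene','s3.png')
E
```

```text
t 4.95 tcp [0.5321 0.2602 0.1463] f [ 0.48 -0.55 -0.74] w 0.05980891025449031 g 14.932356467834325
circ [0.5237 0.2645] 0.0389 mean [0.5287 0.2624 0.1531] zpct [0.1517 0.1531 0.1547] 10501
plane [-0.0008  0.0023  0.1529] 5017
to jar [-4.47334697e-02 -2.51200494e-01 -2.17102485e-04]
```

View pics/w3.png

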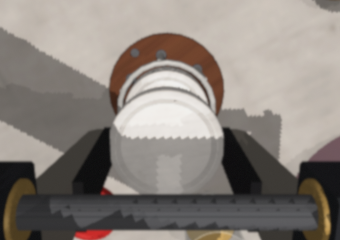

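The lid is held level, with its top 7 mm above the TCP, and another lid is visible in the holder. I'll measure the lid's offset in the hand and check that the next lid rose.

```bash
python3 - <<'E'
from h import *
c=dict(np.load('w3.npz'));p,R=st();w=world(c)[c['depth']>0]
L=(w-p)@R
m=(abs(L[:,2]+.0068)<.004)&(np.hypot(L[:,0],L[:,1])<.04)
L=L[m]
ys=np.arange(-.024,.0241,.004)
for s in (1,-1):
  pts=[]
  for y in ys:
    k=L[abs(L[:,1]-y)<.002]
    x=np.max(s*k[:,0])*s; pts.append((x,y))
  pts=np.array(pts);print(s,(pts*1e3).round(1).tolist())
  from scipy.optimize import least_squares
  print(least_squares(lambda q:np.hypot(*(pts-q).T)-.031,(0,0),loss='soft_l1',f_scale=.001).x)
circ(c,(.531,.261),.07,.1,.035)
E
```

```text
t 5.05 tcp [0.5315 0.2599 0.1453] f [-0.12 -0.21 -0.02] w 0.05974351627854955 g 14.932338922208146
1 [[21.5, -24.0], [25.6, -20.0], [28.2, -16.0], [29.9, -12.0], [31.4, -8.0], [31.8, -4.0], [32.1, 0.0], [32.1, 4.0], [31.5, 8.0], [30.5, 12.0], [29.2, 16.0], [26.7, 20.0], [23.5, 24.0]]
[0.00175384 0.00072849]
-1 [[-18.9, -24.0], [-23.6, -20.0], [-25.5, -16.0], [-26.8, -12.0], [-26.3, -8.0], [-26.2, -4.0], [-26.5, 0.0], [-26.1, 4.0], [-26.6, 8.0], [-26.6, 12.0], [-25.6, 16.0], [-24.3, 20.0], [-20.6, 24.0]]
[0.00218887 0.00016575]
circ [0.5291 0.2621] 0.0349 mean [0.5108 0.2709 0.0831] zpct [0.0752 0.0855 0.0872] 1534
```

The next lid has risen to 0.0855, and the held lid is offset only about +1.5 mm along tool x. I'll move most of the way and refine the jar position with the wrist camera.

Request:
{"method": "arm_command", "body": {
  "commands": [
    {"tx":-0.002,"ty":-0.006,"tz":0,"roll":0},
    {"tx":-0.005,"ty":-0.02,"tz":0,"roll":0},
    {"tx":-0.009,"ty":-0.04,"tz":0,"roll":0},
    {"tx":-0.013,"ty":-0.06,"tz":0,"roll":0},
    {"tx":-0.017,"ty":-0.08,"tz":0,"roll":0},
    {"tx":-0.021,"ty":-0.1,"tz":0,"roll":0},
    {"tx":-0.025,"ty":-0.12,"tz":0,"roll":0},
    {"tx":-0.029,"ty":-0.135,"tz":0,"roll":0},
    {"tx":-0.032,"ty":-0.145,"tz":0,"roll":0},
    {"tx":-0.034,"ty":-0.15,"tz":0,"roll":0},
    {"tx":-0.034,"ty":-0.15,"tz":0,"roll":0},
    {"tx":-0.034,"ty":-0.15,"tz":0,"roll":0}
  ]
}}

```text
t: 6.05
tool_pos: [0.4942, 0.1112, 0.1456]
tool_rot: [0.733, 3.055, 0.001]
ft_force: [-0.1, 0.2, -0.5]
grip_width: 0.0598
grasp_force: 14.9
```

```bash
python3 - <<'E'
from h import *
p,R=st();c=cap('wrist');np.savez('w4.npz',**c)
circ(c,(.458,.016),.042,.06,.036)
circ(c,(.458,.016),.02,.042,.036)
print(R.T@(np.array((.459,.0155,.12))-p))
E
```

```text
t 6.05 tcp [0.4942 0.1112 0.1456] f [-0.12  0.16 -0.55] w 0.05983532372517094 g 14.932513986768754
circ [0.4563 0.0177] 0.0293 mean [0.4559 0.0161 0.0483] zpct [0.0429 0.0495 0.0513] 1146
circ [0.4562 0.0188] 0.0287 mean [0.4561 0.0173 0.034 ] zpct [0.0276 0.0341 0.0395] 3101
[-0.01200618 -0.1012637   0.02558254]
```

The wrist view puts the jar at (0.456, 0.018) with radius 29 mm, which agrees within 2 mm. I'll aim at (0.457, 0.017).

Request:
{"method": "arm_command", "body": {
  "commands": [
    {"tx":-0.001,"ty":-0.006,"tz":0,"roll":0},
    {"tx":-0.003,"ty":-0.022,"tz":0,"roll":0},
    {"tx":-0.005,"ty":-0.042,"tz":0,"roll":0},
    {"tx":-0.007,"ty":-0.062,"tz":0,"roll":0},
    {"tx":-0.009,"ty":-0.08,"tz":0,"roll":0},
    {"tx":-0.01,"ty":-0.094,"tz":0,"roll":0},
    {"tx":-0.01,"ty":-0.101,"tz":0.01,"roll":0},
    {"tx":-0.01,"ty":-0.101,"tz":0.03,"roll":0},
    {"tx":-0.01,"ty":-0.101,"tz":0.05,"roll":0},
    {"tx":-0.01,"ty":-0.101,"tz":0.065,"roll":0},
    {"tx":-0.01,"ty":-0.101,"tz":0.075,"roll":0},
    {"tx":-0.01,"ty":-0.101,"tz":0.08,"roll":0}
  ]
}}

```text
t: 7.1
tool_pos: [0.4565, 0.0166, 0.0643]
tool_rot: [-0.731, -3.053, 0.001]
ft_force: [-0.6, 0.3, -0.6]
grip_width: 0.0597
grasp_force: 14.9
```

Request:
{"method": "arm_command", "body": {
  "commands": [
    {"tx":0,"ty":0,"tz":0,"roll":0},
    {"tx":0,"ty":0,"tz":0,"roll":0},
    {"tx":0,"ty":0,"tz":0,"roll":0},
    {"tx":0,"ty":0,"tz":0,"roll":0},
    {"tx":0,"ty":0,"tz":0,"roll":0},
    {"tx":0,"ty":0,"tz":0,"roll":0}
  ]
}}

```text
t: 7.6
tool_pos: [0.4575, 0.0165, 0.0661]
tool_rot: [0.732, 3.054, 0.001]
ft_force: [-0.2, -0.8, -0.2]
grip_width: 0.0603
grasp_force: 14.9
```

```bash
python3 - <<'E'
from h import *
p,R=st();print(R.T@(np.array((.458,.0165,.0545))-p))
a=cap('scene');
cv2.imwrite('pics/s4.png',cv2.resize(a['image'][150:270,220:380,::-1],None,fx=4,fy=4,interpolation=2))
E
```

```text
t 7.6 tcp [0.4575 0.0165 0.0661] f [-0.21 -0.8  -0.21] w 0.060306653403639214 g 14.932451679705991
[-0.00038133  0.00021675  0.01159033]
```

View pics/s4.png

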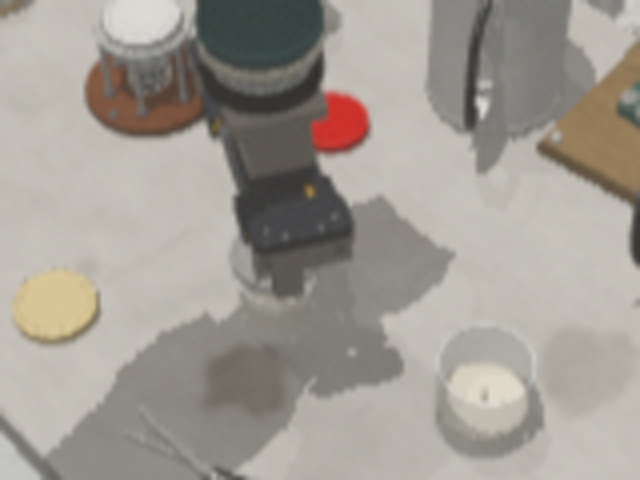

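The crop shows the lid in the gripper over the short jar at about (280,270), with the holder's next lid up at (140,20). Lowering gently until contact.

Request:
{"method": "arm_command", "body": {
  "commands": [
    {"tx":0,"ty":0,"tz":0.002,"roll":0},
    {"tx":0,"ty":0,"tz":0.004,"roll":0},
    {"tx":0,"ty":0,"tz":0.006,"roll":0},
    {"tx":0,"ty":0,"tz":0.008,"roll":0},
    {"tx":0,"ty":0,"tz":0.009,"roll":0},
    {"tx":0,"ty":0,"tz":0.009,"roll":0},
    {"tx":0,"ty":0,"tz":0.009,"roll":0},
    {"tx":0,"ty":0,"tz":0.009,"roll":0}
  ]
}}

```text
t: 8.32
tool_pos: [0.4572, 0.0164, 0.0566]
tool_rot: [0.733, 3.055, -0.0]
ft_force: [-0.2, 0.1, -0.4]
grip_width: 0.06
grasp_force: 14.9
```

Request:
{"method": "arm_command", "body": {
  "commands": [
    {"tx":0,"ty":0,"tz":0.0005,"roll":0},
    {"tx":0,"ty":0,"tz":0.001,"roll":0},
    {"tx":0,"ty":0,"tz":0.001,"roll":0},
    {"tx":0,"ty":0,"tz":0.001,"roll":0}
  ]
}}

```text
t: 8.65
tool_pos: [0.4572, 0.0164, 0.0556]
tool_rot: [0.733, 3.055, 0.0]
ft_force: [-0.6, -0.9, -0.8]
grip_width: 0.0597
grasp_force: 14.9
```

Request:
{"method": "arm_command", "body": {
  "commands": [
    {"tx":0,"ty":0,"tz":0.0005,"roll":0},
    {"tx":0,"ty":0,"tz":0.0005,"roll":0},
    {"tx":0,"ty":0,"tz":0.0005,"roll":0}
  ]
}}

```text
t: 8.9
tool_pos: [0.4572, 0.0164, 0.0551]
tool_rot: [0.733, 3.055, -0.0]
ft_force: [-0.9, 0.7, -0.5]
grip_width: 0.0597
grasp_force: 14.9
```

Request:
{"method": "arm_command", "body": {
  "commands": [
    {"tx":0,"ty":0,"tz":0.0005,"roll":0},
    {"tx":0,"ty":0,"tz":0.0005,"roll":0},
    {"tx":0,"ty":0,"tz":0.0005,"roll":0}
  ]
}}

```text
t: 9.15
tool_pos: [0.4572, 0.0164, 0.0546]
tool_rot: [0.733, 3.055, -0.0]
ft_force: [-0.3, 0.3, -0.6]
grip_width: 0.0602
grasp_force: 14.9
```

Request:
{"method": "arm_command", "body": {
  "commands": [
    {"tx":0,"ty":0,"tz":0.0005,"roll":0},
    {"tx":0,"ty":0,"tz":0.0005,"roll":0},
    {"tx":0,"ty":0,"tz":0.0005,"roll":0}
  ]
}}

```text
t: 9.4
tool_pos: [0.4572, 0.0164, 0.0545]
tool_rot: [0.733, 3.055, 0.0]
ft_force: [-1.1, -0.0, 5.3]
grip_width: 0.0596
grasp_force: 15.1
```

Request:
{"method": "arm_command", "body": {
  "commands": [
    {"tx":0,"ty":0,"tz":0.0005,"roll":0},
    {"tx":0,"ty":0,"tz":0.0005,"roll":0},
    {"tx":0,"ty":0,"tz":0.0005,"roll":0}
  ]
}}

```text
t: 9.65
tool_pos: [0.4573, 0.0163, 0.0544]
tool_rot: [0.733, 3.055, 0.0]
ft_force: [-3.4, -0.9, 10.2]
grip_width: 0.06
grasp_force: 15.3
```

The lid touched the jar at TCP 0.0545, exactly as predicted. I'll ease off the extra push, then open.

Request:
{"method": "arm_command", "body": {
  "commands": [
    {"tx":0,"ty":0,"tz":-0.0004,"roll":0},
    {"tx":0,"ty":0,"tz":-0.0008,"roll":0},
    {"tx":0,"ty":0,"tz":-0.0008,"roll":0},
    {"tx":0,"ty":0,"tz":-0.0008,"roll":0}
  ]
}}

```text
t: 9.98
tool_pos: [0.4573, 0.0164, 0.0545]
tool_rot: [0.733, 3.055, 0.0]
ft_force: [-0.7, -0.8, 3.4]
grip_width: 0.0603
grasp_force: 15.1
```

Request:
{"method": "arm_command", "body": {
  "commands": [
    {"tx":0,"ty":0,"tz":0,"roll":0},
    {"tx":0,"ty":0,"tz":0,"roll":0},
    {"tx":0,"ty":0,"tz":0,"roll":0},
    {"tx":0,"ty":0,"tz":0,"roll":0},
    {"tx":0,"ty":0,"tz":0,"roll":0},
    {"tx":0,"ty":0,"tz":0,"roll":0},
    {"tx":0,"ty":0,"tz":0,"roll":0},
    {"tx":0,"ty":0,"tz":0,"roll":0}
  ],
  "gripper": 0.0919
}}

```text
t: 10.65
tool_pos: [0.4572, 0.0164, 0.0544]
tool_rot: [0.733, 3.055, 0.0]
ft_force: [0.5, -0.1, 0.0]
grip_width: 0.0919
grasp_force: 0.0
```

Request:
{"method": "arm_command", "body": {
  "commands": [
    {"tx":0,"ty":0,"tz":-0.005,"roll":0},
    {"tx":0,"ty":0,"tz":-0.015,"roll":0},
    {"tx":0,"ty":0,"tz":-0.03,"roll":0},
    {"tx":0,"ty":0,"tz":-0.05,"roll":0},
    {"tx":0,"ty":0,"tz":-0.07,"roll":0},
    {"tx":0,"ty":0,"tz":-0.09,"roll":0},
    {"tx":0,"ty":0,"tz":-0.105,"roll":0},
    {"tx":0,"ty":0,"tz":-0.115,"roll":0},
    {"tx":0,"ty":0,"tz":-0.12,"roll":0},
    {"tx":0,"ty":0,"tz":-0.12,"roll":0},
    {"tx":0,"ty":0,"tz":-0.12,"roll":0},
    {"tx":0,"ty":0,"tz":-0.12,"roll":0}
  ]
}}

```text
t: 11.65
tool_pos: [0.4566, 0.0163, 0.1736]
tool_rot: [-0.732, -3.054, 0.001]
ft_force: [-1.1, -0.3, -0.0]
grip_width: 0.0917
grasp_force: 0.0
```

```bash
python3 - <<'E'
from h import *
p,R=st();c=cap('wrist')
circ(c,(.457,.017),.055,.075,.045)
circ(c,(.457,.017),.01,.045,.036)
w=world(c);m=(np.linalg.norm(w[...,:2]-(.457,.017),axis=-1)<.025)&(w[...,2]<.1);t=w[m]
print('plane',np.linalg.lstsq(np.c_[t[:,:2]-(.457,.017),np.ones(len(t))],t[:,2],rcond=None)[0].round(4))
a=cap('scene');circ(a,(.457,.017),.055,.075,.045);circ(a,(.53,.26),.08,.095)
x=a['image'][150:270,220:380,::-1];y=c['image'][100:340,150:490,::-1]
cv2.imwrite('pics/f.png',np.hstack([cv2.resize(x,(400,300),interpolation=2),cv2.resize(y,(400,300))]))
E
```

```text
t 11.65 tcp [0.4566 0.0163 0.1736] f [-1.06 -0.25 -0.01] w 0.0916917718790414 g 0.0
circ [0.4562 0.0173] 0.0311 mean [0.4553 0.0178 0.0614] zpct [0.0601 0.0614 0.063 ] 3770
circ [0.4386 0.0264] 0.0213 mean [0.4329 0.0305 0.021 ] zpct [0.0108 0.0202 0.0312] 85
plane [-0.0001 -0.0014  0.0612]
circ [0.4536 0.0151] 0.0325 mean [0.4542 0.0141 0.0599] zpct [0.0568 0.0598 0.0627] 314
circ [0.5275 0.2593] 0.0355 mean [0.5295 0.2577 0.0841] zpct [0.0812 0.0841 0.0869] 222
```

View pics/f.png

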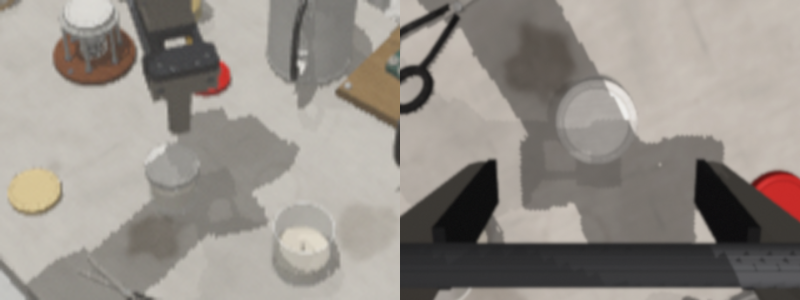

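The picture shows the lid flat on the short jar, at (172,165) on the left and (597,118) on the right. By the wrist camera it sits at (0.4562, 0.0173) against the jar's (0.4563, 0.0177), with its top at 0.061 and level. The holder's next lid is up and the gripper is clear.

```bash
python3 -c "
from bench import r
print(r.sign_off())"
```

```text
the job is handed in; nothing more can be done
None
```

The top lid is lying flat and centred (within about 1 mm by the wrist camera) on the shortest jar, the next lid has risen in the holder, and the job was handed in at about 12 s.

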